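# Torque a sample jar into the mill clamp

## Task

Stand the yellow-lidded jar gently in the clamp's pocket, fully home, and let go of it. Then swing the click wrench clockwise (seen from above) until it clicks over, stop at once before the handle reaches the end of its click-over play, and let go of it without loosening the screw, so that the handle springs back straight. Leave the other jars and everything else on the bench alone.

Things in the scene. Friction and masses are not known exactly. Their poses are not given: they have to be found in the camera images.
- jar_yellow_mid (a point): middle (half-way up, on the axis) of the round steel grinding jar with the yellow lid, the one to be clamped: 40 mm in diameter, 80 mm tall, lid the top 24 mm, 0.2 to 0.42 kg, standing upright, z up. Its base is 40 mm below this point.
- jar_blue_mid (a point): middle of an equal jar with a blue lid; leave it alone
- jar_red_mid (a point): middle of an equal jar with a red lid; leave it alone
- pocket (a point): centre of the floor of the jar pocket in the grey and aluminium clamp, 8 mm above the bench; z up, y points to the wrench's spindle axis, 75 mm away. Fixed walls on sides -x, +x and -y: inner faces 21.5 mm from here, tops 18 mm above here. The side +y is closed by the brass jaw, at least 22 mm away at the start. A jar that is home has its middle 40 mm above here. Open above.
- jaw_face (a point): middle of the top edge of the brass jaw's face that looks at the jar; the screw drives the jaw towards the pocket (along the pocket's -y) by 4 mm per radian of clockwise turning, and it comes to a little over 20 mm from the pocket's centre when the screw is tight
- wrench_head (a point): on the spindle's axis in the wrench's steel head (a disc of 23 mm radius, its top 73 mm above the bench), 62 mm above the bench; z up, x points along the straight wrench from spindle to handle. Turns with the screw. The screw stays where it is turned to, but a backward pull of 4 N or more at the handle loosens it. How far it must still turn (0.4 to 1.0 rad) cannot be seen.
- wrench_grip (a point): on the axis of the level black rubber handle, 62 mm above the bench, 150 mm from the spindle; 22 mm thick, round, rubber 100 to 200 mm from the spindle, free below and beside. Pushed here clockwise (seen from above) the screw turns against 7 to 12 N, rising steadily; at 13 to 16 N the wrench clicks (less if a tight grip also twists it: a loose hold feels best). Let go, it straightens by itself.
- handle: the whole handle; origin at the pin in the head, 30 mm from the spindle, x along the handle. At the click it breaks over (clockwise) about this pin: the force at once begins to fall, by some 3 N in 6 mm of travel at the grip point, by half in 14 mm; after 22 mm of such play is a stop, where pulling on overtightens. The click counts from 3 mm of play; over 19 mm is too far: stop once the force falls.
- clamp: the clamp, fixed to the bench: grey base plate 110 x 185 x 8 mm; origin on the spindle's axis at bench height, axes as the pocket's
- jar_yellow: the yellow-lidded jar; origin at the centre of its underside
- tube_rack: white wire rack with blue-capped tubes, 94 x 184 mm, 102 mm high; leave it alone
- reagent: clear reagent bottle, 72 mm in diameter, 150 mm high; leave it alone
- stick_tub: white tub with wooden sticks, 84 mm in diameter, 135 mm high; leave it alone
- pipette_cup: pink cup with pipettes, 76 mm in diameter, 122 mm high; leave it alone
- slide_box: white paper-covered box, 85 x 60 x 30 mm; leave it alone
Not all that is in view belongs to the job. What is shaped like the jar_yellow but orange is not meant.

How it is judged:
On the way, in this order (a step that is already met when the one before it is completed fails the run):
1. the yellow-lidded jar stands home in the pocket, let go (horizontal distance between jar_yellow_mid and pocket below 0.008 m and z of jar_yellow_mid in the frame of pocket between 0.035 and 0.043 m and angle between jar_yellow_mid's own z axis and vertical below 0.1 rad and contact force between the fingers and jar_yellow below 0.1 N), for 0.2 s.
2. the wrench has clicked: its handle has broken over by at least 3 mm (y of wrench_grip in the frame of wrench_head below -0.003 m), for 0.05 s.
At the end, for the whole second after the job is handed in: The yellow-lidded jar stands upright (within 0.1 rad) and at rest on the pocket's floor (within 3 mm), within 5 mm of the pocket's centre; the wrench's handle is straight again (within 2.5 mm at the grip) and the screw is still tight: the jaw is within 21.8 mm of the pocket's centre (horizontal distance between jar_yellow_mid and pocket below 0.005 m and z of jar_yellow_mid in the frame of pocket between 0.035 and 0.043 m and angle between jar_yellow_mid's own z axis and vertical below 0.1 rad and linear speed of jar_yellow below 0.02 m/s and y of wrench_grip in the frame of wrench_head above -0.0025 m and y of jaw_face in the frame of pocket below 0.0218 m); the robot touches nothing.
It fails at once if the handle is hauled on past the click, more than 19 mm of its 22 mm of play (y of wrench_grip in the frame of wrench_head below -0.019 m).
It fails at once if the jar is rammed into the clamp (over 40 N) (contact force between jar_yellow and clamp above 40 N).
It fails at once if the blue-lidded jar is moved by 25 mm or tipped (distance of jar_blue_mid from where it was at the start of the episode above 0.025 m).
It fails at once if the red-lidded jar is moved by 25 mm or tipped (distance of jar_red_mid from where it was at the start of the episode above 0.025 m).
It fails at once if something else on the bench (tube rack, bottle, tub, cup or box) is moved by 30 mm (distance of any of tube_rack, reagent, stick_tub, pipette_cup, slide_box from where it was at the start of the episode above 0.03 m).
It also fails if it takes over 72 s, if anything falls off the work surface, if the arm or the gripper's body presses on something with over 40 N, if the wrist force passes 120 N, or if a joint passes its speed limit or range.

## Robot

A 7-joint arm with a two-finger parallel gripper is mounted at the origin on the work surface. World frame = base frame: x ahead of the robot, y to its left, z up, the work surface at z = 0. Lengths are in m, angles in rad, forces in N, time in s.
With the tool pointing down it reaches from about 0.425 to 0.925 m from the base axis. Payload 6.8 kg.
Tool frame: the origin (TCP) lies on the centre line of the jaws, within the pads' length; the fingertips stand 17 mm ahead of it and the grasp point (between the pads) lies 2 mm behind it; z points along the fingers, x is the direction in which the jaws open and shut, and the axes are right-handed (so a half turn about z gives the same grasp; the last joint's range is limited). The gripper opens to 85 mm and grips with 20 to 120 N. Pads are 22 mm wide; open, the fingers measure 114 mm over their backs; the gripper's body (76 mm by 85 mm) begins 54 mm behind the grasp point. The pads swing forward as they close: fully open they stand 13 mm farther back than shut.
Start: joints at [1.233, 0.477, 0.022, 1.555, -0.011, 1.109, -0.083], TCP at [0.154, -0.657, 0.248] pointing down, gripper open.
Joint ranges: [-2.96, 2.96], [-0.34, 2.1], [-1.41, 1.46], [0.24, 2.44], [-1.37, 4.51], [0.17, 1.92], [-2.96, 2.96]. Speed limits (rad/s): [2.39, 2.39, 3.14, 3.14, 3.14, 3.14, 3.14].

## Interface

Orientations are given as a unit quaternion [w, x, y, z].
In Python, from station import status, read_camera, camera_model, bot gives the robot as it stands.
- The arm moves only by the tool arm_command, never from a script. Its argument "series" is a list of rows, each a list of 3 entries, a list of its own where there are three numbers: the finger opening in mm, from 0 to 85.4, then the shift along the tool's x, y, z in mm, then the turn about the tool's z in rad. In form: [[gripper, [dx, dy, dz], roll], ...]. A call has 1 to 8 rows; each row is the pose to reach, as a shift and turn from the pose commanded when the call began, along the tool's axes at that moment; what a row does not reach only later rows make up. A row lasts 1/8 s, in which the tool goes at most 62.5 mm and 10.7 degrees, less where a joint would pass 70% of its speed; a pose out of reach is approached as far as the arm can. A call with a gripper value outside its range is refused whole. The fingers move at their own pace and stop on an object; "squeeze" is the grip in N (left out, the last holds). Time passes only in rows, so rows that repeat a pose let the fingers close. It gives the time, the measured TCP pose, the force and the opening at its end, in the units of the state.
- status.get_obs(): the state, without advancing time (a new reading comes with each control period).
- read_camera(name): name is "side" or "top"; returns the picture (400x640x3 uint8, blue, green, red); there is no depth.
- camera_model(name): a dict with "fov_y" (degrees; the focal length in pixels is half the picture's height over the tangent of half this angle, whatever the lens; pixels are square), "cx", "cy" (the principal point, pixels), "k1" (the pictures are not rectified: a ray, as slopes to the right and down, at radius r is drawn at 1 + k1 r^2 times it, then the intrinsics apply), "R" (3x3) and "t" (3): a world point X has camera coordinates R X + t. Camera axes: x right, y down, z forward; pixel columns grow to the right and rows downward; lengths in m; the calibration is good to about 2 mm. A picture is of the moment at which its call begins. camera_model takes no time and is no camera call.
- bot.hand_in(): hands the job in, once; it reports no verdict.
The state is a dict: "t": time; "q": joint angles; "joint_vel": joint speeds; "joint_torque": joint torques, N m; "eef_pos": TCP position; "tool_rot": TCP orientation; "contact_force": force on the tool from outside, world axes, zero at the start; "torque": the same for the moment, N m; "gripper_width": opening from 0.0 (shut) to 1.0 (fully open).
Only numpy, scipy, OpenCV 4.12 (cv2) and the standard library are available. Lean on these libraries where they do the work, as an engineer would, in place of code of your own. Each camera call takes 0.05 s, during which the arm holds its last target.

## Working session

There is one attempt and no reset: what is moved stays moved. The work goes in short steps, Python scripts to look and compute and a tool call to move; the robot and the scene stay as the last step left them, time stands still between calls to the robot, and variables do not carry over. Pictures are saved under pics/ and viewed, and the job is handed in when it is done.

Besides the shell and the picture viewer there is one more tool, called after "Request:" as name([rows], argument=value, ...), one row to a line, values as JSON. arm_command: Moves the arm, as the interface text tells. Its arguments: {"type":"object","properties":{"series":{"type":"array"},"squeeze":{"type":"number"}},"required":["series"]}

```bash
mkdir -p pics; ls; cat > h.py <<'E'
import numpy as np, cv2, sys
sys.path.insert(0,'.')
from station import status, read_camera, camera_model, bot
def K(m): 
    f=200/np.tan(np.radians(m['fov_y'])/2); return f
def ray(name,u,v):
    m=camera_model(name); f=K(m); R=np.array(m['R']);t=np.array(m['t'])
    d=np.array([(u-m['cx'])/f,(v-m['cy'])/f]); s=d.copy()
    for _ in range(30): s=d/(1+m['k1']*(s@s))
    w=R.T@np.array([s[0],s[1],1.]); return -R.T@t, w/np.linalg.norm(w)
def onz(name,u,v,z):
    o,d=ray(name,u,v); return o+d*(z-o[2])/d[2]
def proj(name,X):
    m=camera_model(name); c=np.array(m['R'])@np.asarray(X,float)+np.array(m['t']); s=c[:2]/c[2]; s=s*(1+m['k1']*(s@s)); return s*K(m)+[m['cx'],m['cy']]
def tri(a,b):
    (o1,d1),(o2,d2)=ray(*a),ray(*b)
    A=np.stack([d1,-d2],1); x=np.linalg.lstsq(A,o2-o1,rcond=None)[0]
    p,q=o1+d1*x[0],o2+d2*x[1]; return (p+q)/2,np.linalg.norm(p-q)
E
python3 - <<'E'
from h import *
for n in("side","top"):
    cv2.imwrite(f'pics/{n}0.png',read_camera(n)); m=camera_model(n); print(n,m, -np.array(m['R']).T@m['t'])
print(status.get_obs())
E
```

```text
pics
side {'fov_y': 57.57614799512004, 'cx': 316.28196403169954, 'cy': 200.13077198103812, 'k1': -0.020912554301397664, 'R': array([[-0.99772817, -0.06531726, -0.01649709],
       [-0.0256126 ,  0.59426526, -0.80386118],
       [ 0.06230966, -0.80161241, -0.59458814]]), 't': array([0.57126089, 0.06694898, 1.11013926])} [0.50250542 0.88742915 0.72331746]
top {'fov_y': 56.82728886136952, 'cx': 317.0610728482382, 'cy': 197.62018902014995, 'k1': -0.0033478173254867937, 'R': array([[-0.01882757, -0.99935616, -0.03054161],
       [-0.99121516,  0.02265646, -0.13030423],
       [ 0.1309123 ,  0.02781999, -0.99100354]]), 't': array([0.04888703, 0.55765449, 1.00517611])} [0.4220861  0.00825709 1.07029091]
{'t': 0.1, 'q': array([ 1.23289534,  0.4777233 ,  0.0223648 ,  1.55634488, -0.01148982,
        1.10928055, -0.08310999]), 'joint_vel': array([-0.00022355, -0.00077254, -0.00031928, -0.00391357,  0.00013543,
        0.00123593, -0.00162197]), 'joint_torque': array([ 3.29692208e-03, -5.97762144e+01,  1.61303803e+00, -2.81957334e+01,
        1.27452443e-02,  4.99940623e-03,  2.62388255e-05]), 'eef_pos': array([ 0.15361683, -0.65677749,  0.24742266]), 'tool_rot': array([-4.50000322e-04,  7.83510706e-01, -6.21377753e-01, -6.78044590e-04]), 'contact_force': array([ 0.57227137, -0.77978615, -0.5267668 ]), 'torque': array([ 0.02482615, -0.00807775,  0.00891432]), 'gripper_width': 1.0019702042812428}
```

View pics/side0.png

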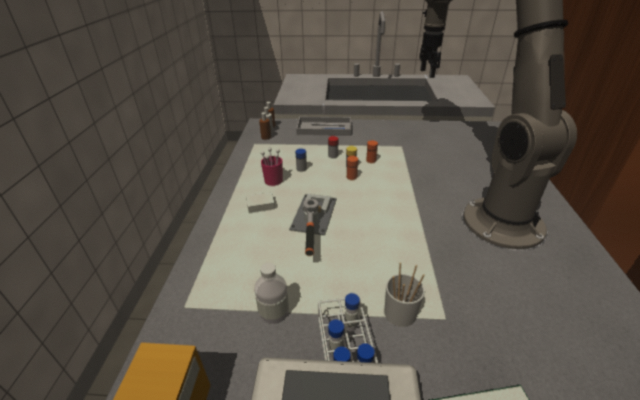

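View pics/top0.png

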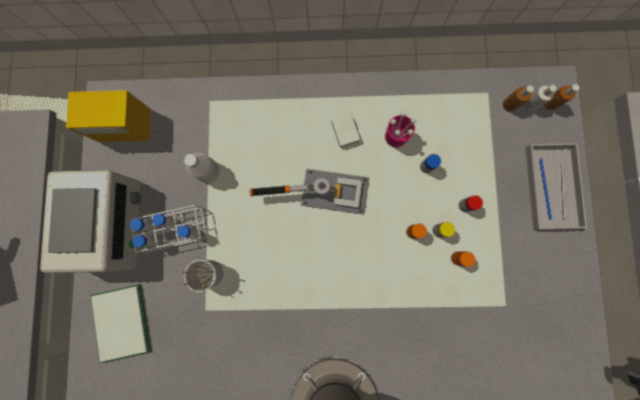

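The top view shows the yellow jar at (447,230), with orange jars beside it at (418,231) and (464,259), red at (474,203) and blue at (432,162). The clamp is at (335,190), and its handle points image-left to (252,191). I'll confirm with enlarged crops.

```bash
python3 - <<'E'
from h import *
t=cv2.imread('pics/top0.png'); s=cv2.imread('pics/side0.png')
a=cv2.resize(t[150:290,380:500],None,fx=4,fy=4,interpolation=2)
b=cv2.resize(s[125:265,280:390],None,fx=4,fy=4,interpolation=2)
c=np.zeros((560,a.shape[1]+b.shape[1]-140,3),np.uint8)
c=np.hstack([a[:, :400],b[:,:400]]); cv2.imwrite('pics/jars.png',c)
cv2.imwrite('pics/clamp.png',cv2.resize(t[160:220,240:380],None,fx=5.7,fy=5.7,interpolation=2))
def blobs(im,lo,hi,mn=15):
    h=cv2.cvtColor(im,cv2.COLOR_BGR2HSV); m=cv2.inRange(h,lo,hi)
    n,_,st,ce=cv2.connectedComponentsWithStats(m)
    return [(st[i].tolist(),ce[i].round(1).tolist()) for i in range(1,n) if st[i][4]>mn]
for nm,im in(('top',t),('side',s)):
  print(nm,'yellow',blobs(im,(23,150,80),(33,255,255)),'\n orange',blobs(im,(6,150,100),(17,255,255)),'\n red',blobs(im,(0,180,90),(4,255,255)))
  print(' blue',blobs(im,(100,150,60),(125,255,255)))
E
```

```text
top yellow [([66, 90, 62, 39, 2136], [96.7, 109.0]), ([438, 222, 17, 15, 187], [446.2, 229.3])] 
 orange [([516, 87, 15, 13, 89], [521.7, 94.3]), ([560, 86, 15, 13, 90], [566.0, 93.1]), ([285, 186, 5, 6, 28], [287.0, 188.7]), ([407, 224, 20, 14, 195], [417.5, 230.5]), ([452, 252, 23, 15, 236], [464.7, 258.3])] 
 red [([467, 196, 15, 14, 153], [474.2, 202.4])]
 blue [([426, 155, 14, 14, 143], [432.5, 161.2]), ([541, 160, 10, 58, 62], [545.3, 188.9]), ([153, 215, 12, 10, 97], [158.5, 219.5]), ([131, 220, 12, 10, 104], [136.5, 224.4]), ([178, 226, 11, 10, 90], [183.1, 231.0]), ([132, 236, 14, 11, 114], [138.8, 240.9])]
side yellow [([347, 147, 9, 5, 34], [351.4, 148.9])] 
 orange [([368, 141, 9, 7, 51], [371.6, 143.6]), ([367, 152, 5, 10, 31], [369.1, 156.4]), ([347, 155, 11, 10, 76], [351.7, 159.1]), ([348, 168, 4, 11, 39], [349.4, 172.7])] 
 red [([330, 137, 7, 4, 24], [332.8, 138.6])]
 blue [([297, 150, 8, 4, 25], [300.2, 151.4]), ([346, 294, 13, 13, 118], [351.7, 300.0]), ([329, 320, 14, 17, 180], [335.3, 327.5]), ([357, 344, 17, 17, 223], [364.9, 352.1]), ([334, 347, 16, 14, 187], [341.5, 354.0])]
```

View pics/jars.png

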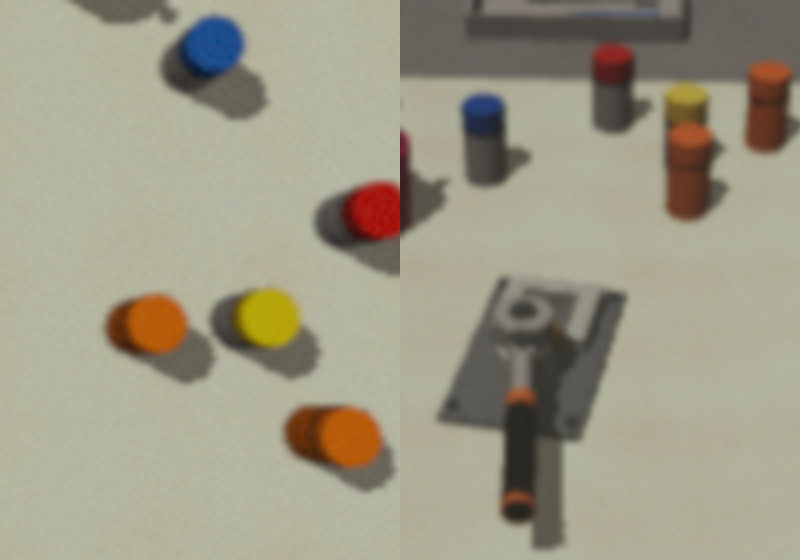

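View pics/clamp.png

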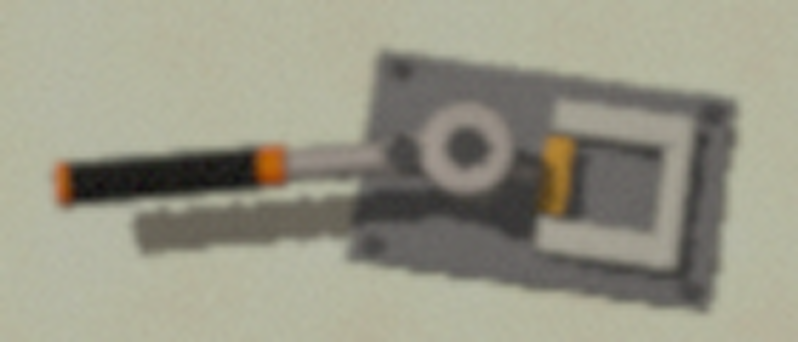

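Yellow is confirmed: it is the only one with a yellow lid on a steel body, and its two orange neighbours are orange all over. Next I'll measure the jar, clamp and wrench.

```bash
python3 - <<'E'
from h import *
ims={n:cv2.imread(f'pics/{n}0.png') for n in('top','side')}
cv2.imwrite('pics/clamp_big.png',cv2.resize(ims['top'][165:218,295:375],None,fx=10,fy=10,interpolation=2))
cv2.imwrite('pics/clamp_side.png',cv2.resize(ims['side'][185:260,285:345],None,fx=8,fy=8,interpolation=2))
# jar lids: top disc centre
t=ims['top']
hsv=cv2.cvtColor(t,cv2.COLOR_BGR2HSV)
def lid(lo,hi,box):
    m=cv2.inRange(hsv,lo,hi); z=np.zeros_like(m); x,y,w,h=box; z[y:y+h,x:x+w]=m[y:y+h,x:x+w]
    c=max(cv2.findContours(z,0,1)[0],key=cv2.contourArea); return cv2.minEnclosingCircle(c),cv2.moments(z,True)
for nm,lo,hi,b in(('y',(22,120,50),(35,255,255),(430,215,35,30)),('r',(0,120,60),(4,255,255),(460,190,30,30)),('b',(100,120,40),(125,255,255),(420,150,25,25)),('o1',(5,120,80),(18,255,255),(400,215,30,30)),('o2',(5,120,80),(18,255,255),(448,245,30,30))):
    (c,r),M=lid(lo,hi,b); print(nm,np.round(c,1),round(r,1),M['m10']/M['m00'],M['m01']/M['m00'],onz('top',c[0],c[1],.08).round(4), onz('top',c[0],c[1],.068).round(4))
print(tri(('top',446.5,229.3),('side',351.2,149.5)))
E
```

```text
y [446.3 229.3] 8.5 446.2608695652174 229.19323671497585 [ 0.4605 -0.3045  0.08  ] [ 0.461  -0.3083  0.068 ]
r [473.9 202.4] 8.2 474.13440860215053 202.4247311827957 [ 0.5304 -0.3817  0.08  ] [ 0.5317 -0.3865  0.068 ]
b [432.4 161.2] 7.6 432.3109756097561 161.34756097560975 [ 0.6455 -0.2788  0.08  ] [ 0.6482 -0.2823  0.068 ]
o1 [416.6 231.5] 9.7 416.9784482758621 230.85344827586206 [ 0.4563 -0.2261  0.08  ] [ 0.4568 -0.2289  0.068 ]
o2 [463.5 258. ] 11.9 463.65845070422534 258.47535211267603 [ 0.3848 -0.3442  0.08  ] [ 0.3844 -0.3485  0.068 ]
(array([ 0.46159862, -0.30694076,  0.07377099]), np.float64(0.001621498044460176))
```

View pics/clamp_big.png

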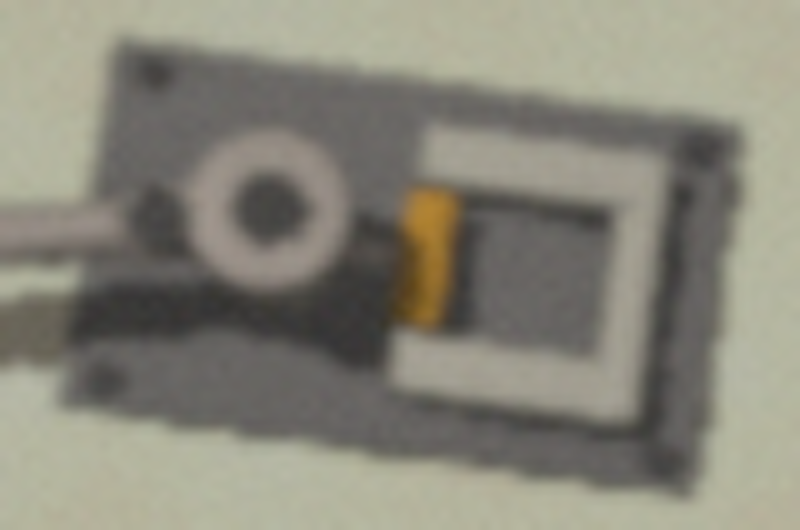

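View pics/clamp_side.png

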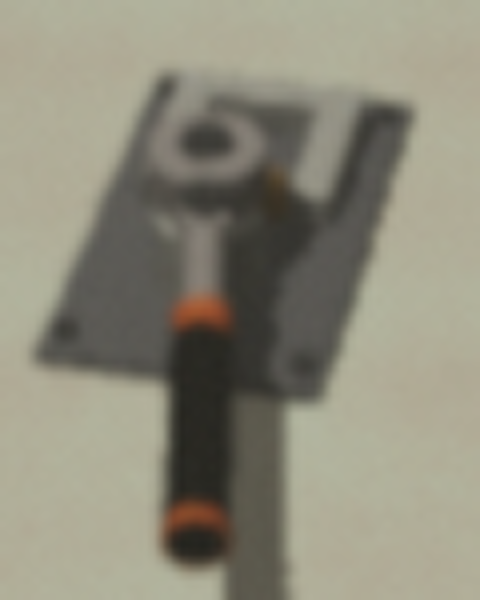

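```bash
python3 - <<'E'
from h import *
P=lambda x,y,z:onz('top',295+x/10-.45,165+y/10-.45,z)
c=[P(*p,.008) for p in((118,40),(740,125),(690,490),(62,402))]
print('plate',np.round(c,4).tolist(),[round(float(np.linalg.norm(c[i]-c[i-1])),4) for i in range(4)])
yd=(c[0]-c[1])+(c[3]-c[2]); a1=np.arctan2(yd[1],yd[0]); xd=(c[1]-c[2])+(c[0]-c[3]); print('yaw y-axis',a1,'x-axis',np.arctan2(xd[1],xd[0])+np.pi/2)
ring=P(269,210,.073); print('ring',ring)
w=[P(*p,.026) for p in((612,208),(597,355),(468,186),(446,334))]
print('inner',np.round(w,4).tolist(), 'width',np.linalg.norm(w[0]-w[1]))
yu=yd/np.linalg.norm(yd); xu=np.array([yu[1],-yu[0],0])
print('pocket from ring',ring-75e-3*yu); pw=(w[0]+w[1])/2+.0215*yu; print('pocket from walls',pw, 'dist ring',(ring-pw)@yu,(ring-pw)@xu)
print('plate ctr',np.mean(c,0),(np.mean(c,0)-ring)@yu,(np.mean(c,0)-ring)@xu)
wy=w[2]-w[0]+w[3]-w[1]; print('wall yaw',np.arctan2(wy[1],wy[0]))
j=[P(*p,.026) for p in((462,195),(441,328))]; print('jaw y (z=.026)',[float((q-pw)@yu) for q in j])
g=onz('top',*(np.array([269.5,190.]))-.0,.062);print(g)
# handle: orange bands and end; clamp.png fx 5.7 origin 240,160
Q=lambda x,y,z:onz('top',240+x/5.7-.41,160+y/5.7-.41,z)
h1=Q(270,165,.062);h2=Q(63,184,.062); d=h2-h1; print('handle',h1,h2,'yaw',np.arctan2(d[1],d[0]), [np.linalg.norm((q-ring)[:2]) for q in(h1,h2)], 'head-based yaw',np.arctan2(*(h2-ring)[1::-1]))
for n,p in(('ring',(207,140)),):
    u,v=285+p[0]/8-.44,185+p[1]/8-.44; print(tri(('top',295+26.9-.45,165+21-.45),('side',u,v)))
u,v=285+197/8,185+545/8
E
```

```text
plate [[0.6491, 0.0679, 0.008], [0.6193, -0.1129, 0.008], [0.5132, -0.0946, 0.008], [0.5427, 0.0857, 0.008]] [0.1079, 0.1832, 0.1077, 0.1827]
yaw y-axis 1.4082061622477262 x-axis 1.4026313685556584
ring [0.58681981 0.02362966 0.073     ]
inner [[0.5928, -0.0735, 0.026], [0.5507, -0.0679, 0.026], [0.6002, -0.0327, 0.026], [0.5577, -0.0253, 0.026]] width 0.04253203778158035
pocket from ring [ 0.5746792  -0.05038118  0.073     ]
pocket from walls [ 0.57522646 -0.04950252  0.026     ] dist ring 0.07404434073043743 -0.0003978100432492194
plate ctr [ 0.58108088 -0.01346725  0.008     ] -0.03753663753769498 0.00034181868254864073
wall yaw 1.4007260837574091
jaw y (z=.026) [0.021982700173283746, 0.022714590573094787]
[0.57958749 0.16797493 0.062     ]
handle [0.58254189 0.11943184 0.062     ] [0.57557449 0.22051345 0.062     ] yaw 1.63961592283337 [np.float64(0.09589764148782191), np.float64(0.19720466812476498)] head-based yaw 1.6278508474368745
(array([0.58687604, 0.02359379, 0.07480969]), np.float64(0.0007010547400172729))
```

Everything measured agrees with the sizes given. The pocket is at about (0.575,-0.050) with yaw 1.405, the spindle at (0.587,0.0236) and the jar at about (0.4605,-0.306). I'll work out the move to a hover over the jar with the jaws along the pocket's x.

```bash
cat >> h.py <<'E'
from scipy.spatial.transform import Rotation as Ro
def where():
    o=status.get_obs(); q=o['tool_rot']; R=Ro.from_quat([q[1],q[2],q[3],q[0]]).as_matrix()
    return o,R,np.arctan2(R[1,0],R[0,0])
def go(X,yaw=None):
    o,R,y=where(); d=R.T@(np.array(X)-o['eef_pos'])*1000
    print('t',round(o['t'],2),'pos',o['eef_pos'].round(4),'yaw',round(y,4),'tilt',(R[:,2]).round(4),'F',o['contact_force'].round(2),'T',o['torque'].round(2),'w',round(o['gripper_width'],3))
    print('shift mm',d.round(1),'roll',None if yaw is None else round(-(yaw-y),4), 'q',o['q'].round(2))
E
python3 -c "
from h import *
go([.461,-.306,.18],-.166)"
```

```text
t 0.1 pos [ 0.1536 -0.6568  0.2474] yaw -1.341 tilt [-5.0e-04  1.5e-03 -1.0e+00] F [ 0.57 -0.78 -0.53] T [ 0.02 -0.01  0.01] w 1.002
shift mm [-271.4 -379.2   67.8] roll -1.175 q [ 1.23  0.48  0.02  1.56 -0.01  1.11 -0.08]
```

Request:
arm_command([
  [85, [-30, -42, 10], -0.14],
  [85, [-65, -91, 20], -0.3],
  [85, [-102, -142, 30], -0.45],
  [85, [-139, -194, 40], -0.6],
  [85, [-176, -246, 45], -0.75],
  [85, [-212, -296, 50], -0.9],
  [85, [-245, -342, 55], -1.05],
  [85, [-271, -379, 60], -1.175],
], squeeze=30)

```text
t: 1.1
eef_pos: [0.4626, -0.3044, 0.1881]
tool_rot: [-0.0, 0.997, -0.08, 0.0]
contact_force: [-0.5, -0.6, 0.7]
gripper_width: 0.995
```

```bash
python3 -c "
from h import *
go([.461,-.306,.052],-.166)"
```

```text
t 1.1 pos [ 0.4626 -0.3044  0.1881] yaw -0.1593 tilt [ 2.e-04  6.e-04 -1.e+00] F [-0.52 -0.62  0.74] T [-0.04  0.02 -0.01] w 0.995
shift mm [ -1.3   1.9 136.1] roll 0.0067 q [ 0.77  0.37 -0.38  1.89  0.17  0.91  0.16]
```

Request:
arm_command([
  [85, [0, 1, 30], 0],
  [85, [0, 1, 60], 0],
  [85, [0, 1, 85], 0],
  [85, [0, 1, 105], 0],
  [85, [0, 1, 120], 0],
  [85, [0, 1, 130], 0],
  [85, [0, 1, 136], 0],
  [85, [0, 1, 136], 0],
])

```text
t: 2.1
eef_pos: [0.461, -0.3081, 0.0523]
tool_rot: [0.0, 0.997, -0.083, -0.0]
contact_force: [-0.5, -0.4, 0.7]
gripper_width: 0.995
```

```bash
python3 - <<'E'
from h import *
go([.461,-.306,.052],-.166)
a=read_camera('top');b=read_camera('side')
c=np.hstack([cv2.resize(a[180:290,390:490],None,fx=4,fy=4,interpolation=2),cv2.resize(b[90:200,305:405],None,fx=4,fy=4,interpolation=2)])
cv2.imwrite('pics/pre.png',c)
E
```

```text
t 2.1 pos [ 0.461  -0.3081  0.0523] yaw -0.166 tilt [-0. -0. -1.] F [-0.51 -0.4   0.68] T [0.   0.06 0.06] w 0.995
shift mm [-0.3 -2.1  0.3] roll 0.0 q [ 0.72  0.57 -0.31  1.97  0.28  0.65  0.06]
```

View pics/pre.png

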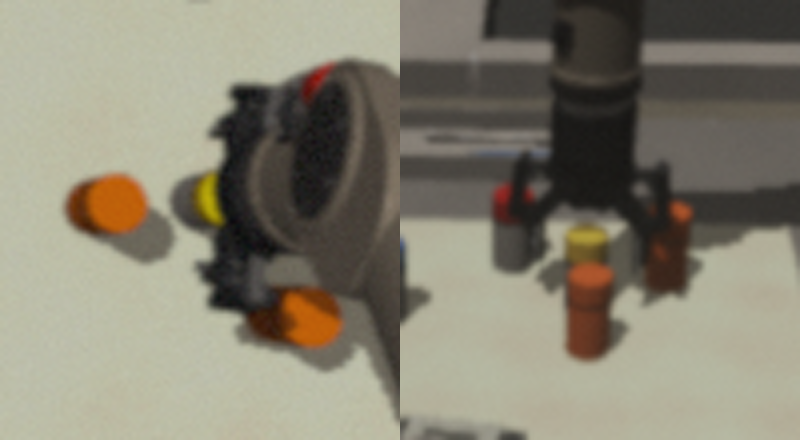

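The yellow jar stands between the fingers and the neighbours are clear, so I'll close.

Request:
arm_command([
  [60, [0, 0, 0], 0],
  [50, [0, 0, 0], 0],
  [36, [0, 0, 0], 0],
  [36, [0, 0, 0], 0],
  [36, [0, 0, 0], 0],
  [36, [0, 0, 0], 0],
  [36, [0, 0, 0], 0],
  [36, [0, 0, 0], 0],
], squeeze=40)

```text
t: 3.2
eef_pos: [0.4614, -0.3083, 0.0527]
tool_rot: [0.0, 0.997, -0.083, 0.0]
contact_force: [0.8, 0.7, 5.1]
gripper_width: 0.458
```

Request:
arm_command([
  [36, [0, 0, -5], 0],
  [36, [0, 0, -20], 0],
  [36, [0, 0, -45], 0],
  [36, [0, 0, -75], 0],
  [36, [0, 0, -95], 0],
  [36, [0, 0, -105], 0],
  [36, [0, 0, -110], 0],
  [36, [0, 0, -110], 0],
])

```text
t: 4.2
eef_pos: [0.4606, -0.3079, 0.1621]
tool_rot: [-0.0, 0.997, -0.083, -0.0]
contact_force: [-0.6, -0.4, -3.6]
gripper_width: 0.459
```

```bash
python3 - <<'E'
from h import *
go([.575,-.05,.145],-.166)
b=read_camera('side')
cv2.imwrite('pics/lift.png',cv2.resize(b[60:180,280:420],None,fx=5,fy=5,interpolation=2))
E
```

```text
t 4.2 pos [ 0.4606 -0.3079  0.1621] yaw -0.1661 tilt [-5.e-04  3.e-04 -1.e+00] F [-0.63 -0.44 -3.56] T [ 0.03 -0.03  0.02] w 0.459
shift mm [  70.2 -273.3   17.1] roll -0.0001 q [ 0.77  0.41 -0.37  1.91  0.19  0.86  0.14]
```

View pics/lift.png

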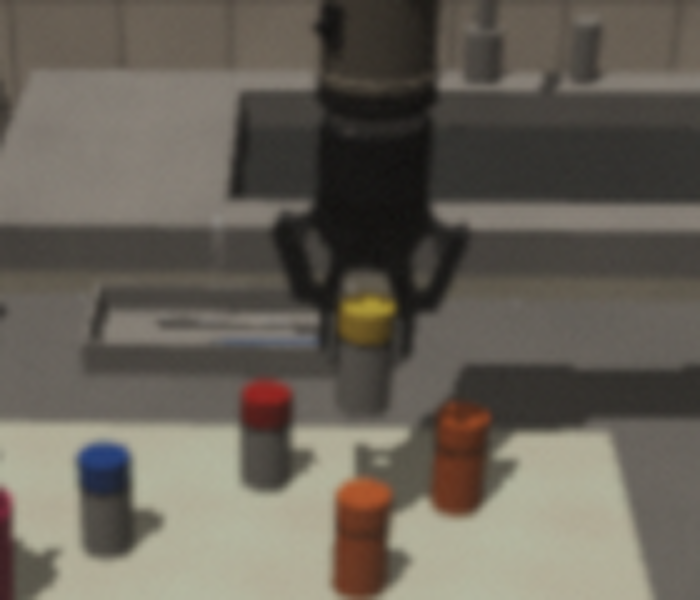

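Request:
arm_command([
  [36, [7, -25, 0], 0],
  [36, [18, -70, 0], 0],
  [36, [31, -120, 0], 0],
  [36, [44, -170, 0], 0],
  [36, [55, -215, 4], 0],
  [36, [64, -250, 10], 0],
  [36, [70, -272, 17], 0],
  [36, [70, -272, 17], 0],
])

```text
t: 5.25
eef_pos: [0.5747, -0.0486, 0.144]
tool_rot: [-0.001, 0.997, -0.081, -0.001]
contact_force: [0.1, -0.4, -3.8]
gripper_width: 0.461
```

```bash
python3 - <<'E'
from h import *
go([.575,-.05,.1],-.166)
for n in('top','side'):
    b=read_camera(n); cv2.imwrite(f'pics/{n}1.png',b)
    print(proj(n,[.575,-.05,.08]))
a=cv2.imread('pics/top1.png');b=cv2.imread('pics/side1.png')
cv2.imwrite('pics/over.png',np.hstack([cv2.resize(a[150:230,290:370],None,fx=5,fy=5,interpolation=2),cv2.resize(b[140:220,270:350],None,fx=5,fy=5,interpolation=2)]))
E
```

```text
t 5.25 pos [ 0.5747 -0.0486  0.144 ] yaw -0.1619 tilt [-0.002   0.0016 -1.    ] F [ 0.07 -0.44 -3.78] T [-0.01 -0.   -0.  ] w 0.461
shift mm [ 0.6  1.3 44. ] roll 0.0041 q [ 0.31  0.47 -0.43  1.86  0.25  0.86 -0.4 ]
[348.70667837 188.80105369]
[316.1263634  186.76734279]
```

View pics/over.png

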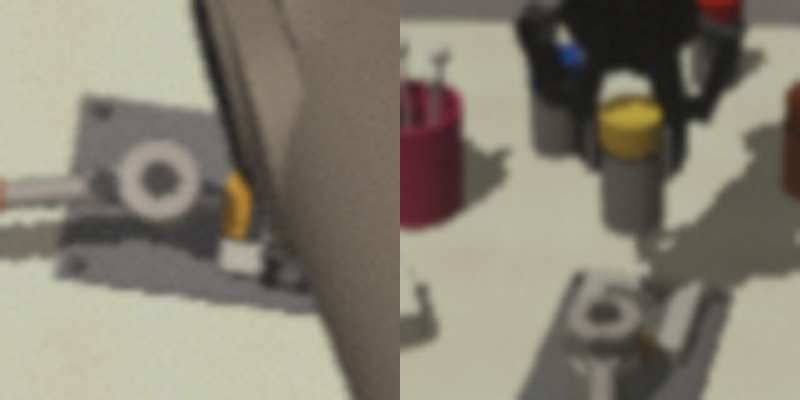

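```bash
python3 - <<'E'
from h import *
b=cv2.imread('pics/side1.png')
g=cv2.GaussianBlur(b,(3,1),0).astype(int)
print('col 316', [(v,*g[v,316]) for v in range(154,192)])
for v in (165,176,180,183): print('row',v,[int(x.sum()) for x in g[v,303:330]])
E
```

```text
col 316 [(154, np.int64(78), np.int64(89), np.int64(89)), (155, np.int64(126), np.int64(144), np.int64(143)), (156, np.int64(153), np.int64(174), np.int64(174)), (157, np.int64(152), np.int64(174), np.int64(176)), (158, np.int64(123), np.int64(149), np.int64(154)), (159, np.int64(68), np.int64(106), np.int64(120)), (160, np.int64(47), np.int64(112), np.int64(131)), (161, np.int64(55), np.int64(142), np.int64(162)), (162, np.int64(60), np.int64(156), np.int64(176)), (163, np.int64(61), np.int64(157), np.int64(178)), (164, np.int64(57), np.int64(147), np.int64(169)), (165, np.int64(50), np.int64(123), np.int64(144)), (166, np.int64(40), np.int64(94), np.int64(115)), (167, np.int64(38), np.int64(84), np.int64(105)), (168, np.int64(38), np.int64(84), np.int64(104)), (169, np.int64(37), np.int64(83), np.int64(103)), (170, np.int64(38), np.int64(80), np.int64(99)), (171, np.int64(40), np.int64(69), np.int64(83)), (172, np.int64(51), np.int64(61), np.int64(68)), (173, np.int64(62), np.int64(68), np.int64(72)), (174, np.int64(66), np.int64(72), np.int64(76)), (175, np.int64(66), np.int64(73)
[... 691 characters left out ...]
52), np.int64(154)), (190, np.int64(138), np.int64(157), np.int64(161)), (191, np.int64(143), np.int64(163), np.int64(167))]
row 165 [173, 144, 122, 126, 143, 156, 182, 226, 261, 283, 302, 314, 318, 317, 307, 288, 256, 217, 182, 162, 144, 116, 106, 162, 292, 416, 462]
row 176 [520, 521, 521, 521, 518, 500, 438, 338, 263, 239, 232, 228, 223, 214, 204, 194, 182, 170, 179, 238, 336, 429, 488, 515, 520, 521, 518]
row 180 [526, 526, 526, 526, 525, 510, 458, 365, 282, 243, 235, 229, 223, 216, 207, 195, 178, 170, 200, 294, 419, 500, 527, 530, 529, 527, 523]
row 183 [529, 529, 529, 530, 527, 514, 466, 375, 286, 242, 233, 229, 220, 214, 202, 191, 177, 170, 203, 301, 423, 499, 522, 519, 507, 475, 409]
```

```bash
python3 - <<'E'
from h import *
u=316.1; B=.144-.0525
cam=ray('side',u,180)[0]
for nm,v,z,off in(('bottom',187.,B,.02),('lidborder',171.3,B+.056,.02),('lidfront',165.3,B+.08,.02),('lidback',159.7,B+.08,-.02)):
    p=onz('side',u,v,z); print(nm,p.round(4),'yc',round(p[1]-off,4))
# vertical edges: axis plane
for a,b in((309.8,322.45),):
    p=onz('side',(a+b)/2,180,B+.03); print(p)
# size check
print(np.linalg.norm(onz('side',309.8,180,B+.03)-onz('side',322.45,180,B+.03)))
E
```

```text
bottom [ 0.5737 -0.032   0.0915] yc -0.052
lidborder [ 0.5728 -0.033   0.1475] yc -0.053
lidfront [ 0.5721 -0.0277  0.1715] yc -0.0477
lidback [ 0.5742 -0.0601  0.1715] yc -0.0401
[ 0.57269134 -0.02544478  0.1215    ]
0.03804136669905306
```

Request:
arm_command([
  [36, [0.5, 2.4, 10], 0.004],
  [36, [0.5, 2.4, 25], 0.004],
  [36, [0.5, 2.4, 38], 0.004],
  [36, [0.5, 2.4, 48], 0.004],
  [36, [0.5, 2.4, 54], 0.004],
  [36, [0.5, 2.4, 54], 0.004],
  [36, [0.5, 2.4, 54], 0.004],
])

```text
t: 6.22
eef_pos: [0.5754, -0.0537, 0.0917]
tool_rot: [-0.0, 0.996, -0.085, 0.0]
contact_force: [0.5, 0.7, -3.7]
gripper_width: 0.463
```

```bash
python3 - <<'E'
from h import *
go([.575,-.051,.078],-.166)
a=read_camera('top');b=read_camera('side')
cv2.imwrite('pics/over2.png',np.hstack([cv2.resize(a[150:230,290:370],None,fx=5,fy=5,interpolation=2),cv2.resize(b[150:230,270:350],None,fx=5,fy=5,interpolation=2)]))
E
```

```text
t 6.22 pos [ 0.5754 -0.0537  0.0917] yaw -0.1699 tilt [ 8.e-04 -0.e+00 -1.e+00] F [ 0.51  0.69 -3.66] T [-0.02 -0.02  0.01] w 0.463
shift mm [-0.8 -2.6 13.7] roll -0.0039 q [ 0.29  0.54 -0.4   1.9   0.3   0.76 -0.44]
```

View pics/over2.png

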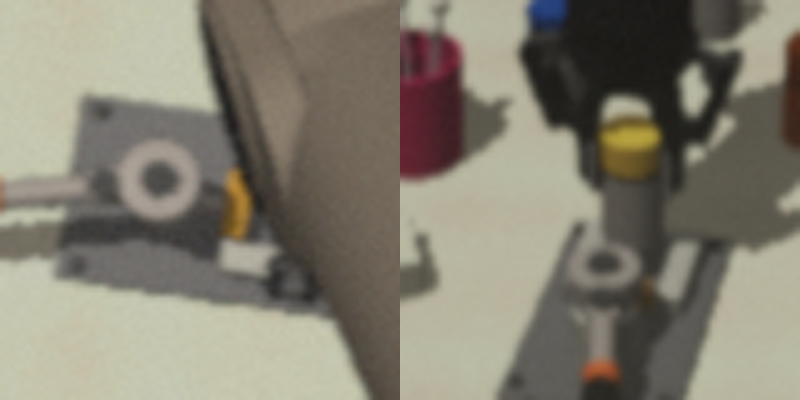

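Request:
arm_command([
  [36, [-0.6, -2.6, 0], -0.004],
  [36, [-0.6, -2.6, 3], -0.004],
  [36, [-0.6, -2.6, 6], -0.004],
  [36, [-0.6, -2.6, 9], -0.004],
  [36, [-0.6, -2.6, 11], -0.004],
  [36, [-0.6, -2.6, 11], -0.004],
])

```text
t: 7.08
eef_pos: [0.5747, -0.0512, 0.0801]
tool_rot: [0.0, 0.997, -0.083, -0.0]
contact_force: [0.6, -1.0, -3.9]
gripper_width: 0.461
```

```bash
python3 - <<'E'
from h import *
go([.575,-.051,.0785],-.166)
b=read_camera('side')
cv2.imwrite('pics/over3.png',cv2.resize(b[165:230,280:340],None,fx=9,fy=9,interpolation=2))
E
```

```text
t 7.08 pos [ 0.5747 -0.0512  0.0801] yaw -0.166 tilt [-4.e-04 -0.e+00 -1.e+00] F [ 0.57 -1.01 -3.94] T [-0.03 -0.   -0.04] w 0.461
shift mm [ 0.3 -0.2  1.6] roll 0.0 q [ 0.28  0.56 -0.39  1.9   0.31  0.74 -0.45]
```

View pics/over3.png

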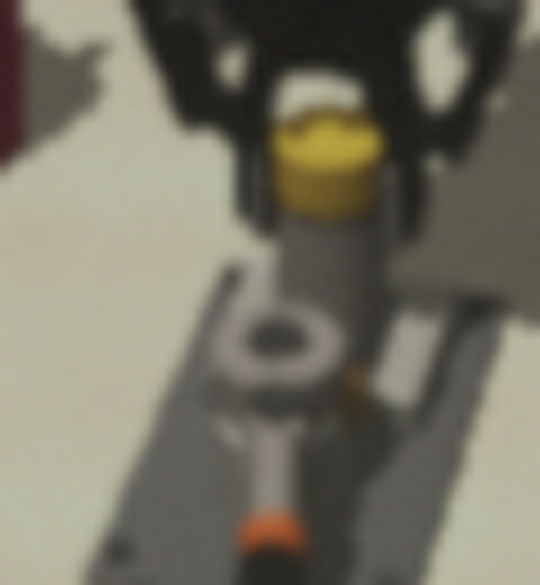

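Request:
arm_command([
  [36, [0.2, 0, 1], 0],
  [36, [0.2, 0, 2], 0],
  [36, [0.2, 0, 3], 0],
  [36, [0.2, 0, 3], 0],
])

```text
t: 7.62
eef_pos: [0.575, -0.0512, 0.0772]
tool_rot: [0.0, 0.997, -0.083, -0.0]
contact_force: [0.1, -0.6, -3.8]
gripper_width: 0.458
```

```bash
python3 -c "
from h import *
go([.575,-.051,.0785],-.166)"
```

```text
t 7.62 pos [ 0.575  -0.0512  0.0772] yaw -0.166 tilt [-2.e-04  0.e+00 -1.e+00] F [ 0.12 -0.64 -3.84] T [-0.02  0.03 -0.  ] w 0.458
shift mm [ 0.  -0.2 -1.3] roll 0.0 q [ 0.28  0.56 -0.39  1.9   0.31  0.73 -0.45]
```

Request:
arm_command([
  [36, [0, 0, 1.5], 0],
  [36, [0, 0, 3], 0],
  [36, [0, 0, 3], 0],
])

```text
t: 8.0
eef_pos: [0.5749, -0.0512, 0.0741]
tool_rot: [0.0, 0.997, -0.083, -0.0]
contact_force: [0.3, 1.0, -3.2]
gripper_width: 0.46
```

Request:
arm_command([
  [36, [0, 0, 1.5], 0],
  [36, [0, 0, 3], 0],
  [36, [0, 0, 3], 0],
])

```text
t: 8.38
eef_pos: [0.5749, -0.0512, 0.0712]
tool_rot: [0.0, 0.997, -0.083, -0.0]
contact_force: [0.3, 0.3, -4.3]
gripper_width: 0.459
```

It's in the pocket with no side force, so I'll lower it to the floor, which should be at TCP z ≈ 0.0605.

Request:
arm_command([
  [36, [0, 0, 2], 0],
  [36, [0, 0, 4], 0],
  [36, [0, 0, 6], 0],
  [36, [0, 0, 7.5], 0],
  [36, [0, 0, 8.5], 0],
  [36, [0, 0, 8.5], 0],
])

```text
t: 9.12
eef_pos: [0.575, -0.0512, 0.0627]
tool_rot: [0.0, 0.997, -0.083, -0.0]
contact_force: [0.2, 0.0, -3.5]
gripper_width: 0.458
```

Request:
arm_command([
  [36, [0, 0, 0.5], 0],
  [36, [0, 0, 1], 0],
  [36, [0, 0, 1.5], 0],
  [36, [0, 0, 1.5], 0],
])

```text
t: 9.62
eef_pos: [0.575, -0.0512, 0.0613]
tool_rot: [-0.0, 0.997, -0.083, -0.0]
contact_force: [-1.2, -0.0, -3.0]
gripper_width: 0.461
```

Request:
arm_command([
  [36, [0, 0, 0.5], 0],
  [36, [0, 0, 1], 0],
  [36, [0, 0, 1], 0],
])

```text
t: 10.0
eef_pos: [0.5752, -0.0512, 0.0608]
tool_rot: [0.0, 0.997, -0.083, 0.0]
contact_force: [-1.3, -0.2, 3.3]
gripper_width: 0.458
```

The jar is on the floor at the expected height, pressing with about 7 N. I'll let go and rise.

Request:
arm_command([
  [42, [0, 0, 0], 0],
  [48, [0, 0, 0], 0],
  [56, [0, 0, 0], 0],
  [66, [0, 0, 0], 0],
  [66, [0, 0, 0], 0],
  [66, [0, 0, -15], 0],
  [66, [0, 0, -40], 0],
  [66, [0, 0, -80], 0],
])

```text
t: 11.0
eef_pos: [0.5744, -0.0512, 0.1412]
tool_rot: [-0.0, 0.997, -0.083, -0.001]
contact_force: [0.3, -0.5, 0.5]
gripper_width: 0.773
```

Request:
arm_command([
  [66, [0, 0, -30], 0],
  [66, [20, -50, -50], 0],
  [66, [20, -100, -60], 0],
  [66, [0, -150, -60], 0],
  [66, [0, -200, -60], 0],
  [66, [0, -250, -60], 0],
  [66, [0, -250, -60], 0],
])

```text
t: 11.88
eef_pos: [0.6154, 0.2017, 0.2017]
tool_rot: [-0.002, 0.997, -0.079, 0.0]
contact_force: [-0.9, -0.5, 0.3]
gripper_width: 0.775
```

```bash
python3 - <<'E'
from h import *
go([.578,.1736,.2],0)
a=read_camera('top');b=read_camera('side')
cv2.imwrite('pics/top2.png',a);cv2.imwrite('pics/side2.png',b)
cv2.imwrite('pics/home.png',np.hstack([cv2.resize(a[160:220,300:380],None,fx=5,fy=5,interpolation=2),cv2.resize(b[165:225,270:350],None,fx=5,fy=5,interpolation=2)]))
h=cv2.cvtColor(a,cv2.COLOR_BGR2HSV);m=cv2.inRange(h,(22,120,50),(35,255,255));m[:, :330]=0
ys,xs=np.nonzero(m);print(xs.min(),xs.max(),ys.min(),ys.max(),xs.mean(),ys.mean(),onz('top',xs.mean(),ys.mean(),.088))
E
```

```text
t 11.88 pos [0.6154 0.2017 0.2017] yaw -0.1584 tilt [ 9.e-04  4.e-03 -1.e+00] F [-0.86 -0.48  0.28] T [-0.02  0.05  0.01] w 0.775
shift mm [-32.6  33.6   1.6] roll -0.1584 q [-0.06  0.52 -0.48  1.65  0.27  1.04 -0.79]
341 356 182 196 348.6 189.15263157894736 [ 0.57281768 -0.0492153   0.088     ]
```

View pics/home.png

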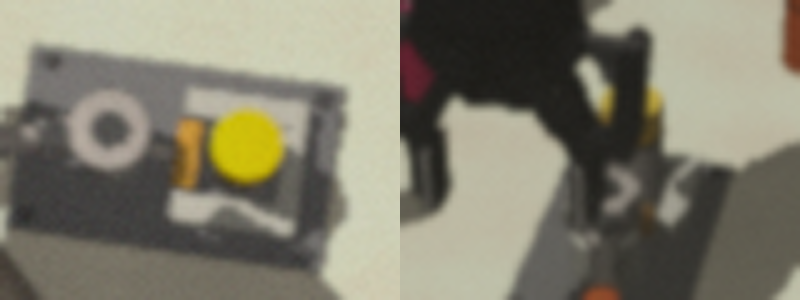

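View pics/top2.png

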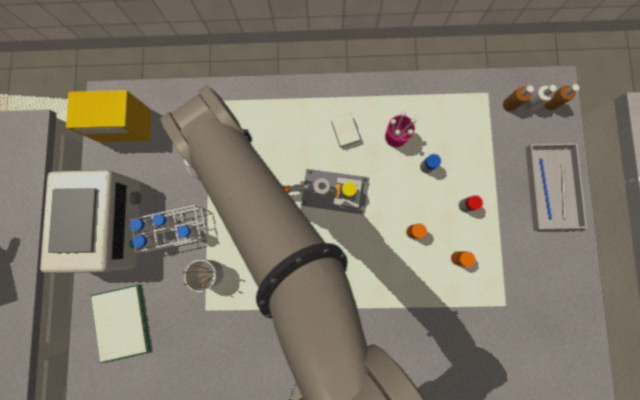

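The jar stands home: the lid centre is at (348.6,189.2), against a predicted (348.7,188.8). Only the jar has moved. Next I'll hover over the wrench handle.

Request:
arm_command([
  [66, [-17, 14, 0], -0.12],
  [66, [-34, 28, 0], -0.229],
  [66, [-34, 28, 20], -0.229],
  [66, [-34, 28, 40], -0.229],
  [66, [-34, 28, 50], -0.229],
  [66, [-34, 28, 50], -0.229],
])

```text
t: 12.72
eef_pos: [0.5778, 0.1734, 0.1488]
tool_rot: [0.0, 1.0, 0.031, -0.001]
contact_force: [0.0, -0.5, -0.4]
gripper_width: 0.777
```

```bash
python3 - <<'E'
from h import *
go([.578,.173,.056],.063)
b=read_camera('side')
cv2.imwrite('pics/w1.png',cv2.resize(b[140:270,260:380],None,fx=4.5,fy=4.5,interpolation=2))
E
```

```text
t 12.72 pos [0.5778 0.1734 0.1488] yaw 0.0629 tilt [-2.4e-03 -5.0e-04 -1.0e+00] F [ 0.01 -0.46 -0.36] T [ 0.01  0.02 -0.03] w 0.777
shift mm [ 0.4  0.4 92.8] roll -0.0001 q [-0.    0.52 -0.52  1.79  0.32  0.91 -0.6 ]
```

View pics/w1.png

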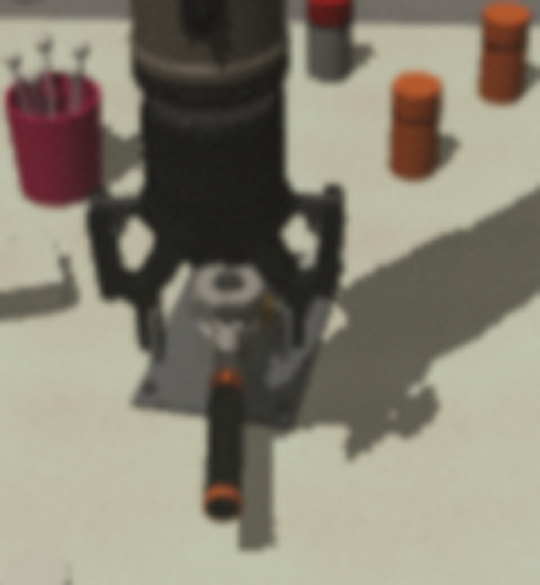

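The fingers straddle the handle's line (finger midpoint at crop column 224, handle at 222). I'll descend.

Request:
arm_command([
  [66, [0, 0, 30], 0],
  [66, [0, 0, 55], 0],
  [66, [0, 0, 73], 0],
  [66, [0, 0, 85], 0],
  [60, [0, 0, 92], 0],
  [50, [0, 0, 92], 0],
  [42, [0, 0, 92], 0],
  [40, [0, 0, 92], 0],
])

```text
t: 13.78
eef_pos: [0.5786, 0.1735, 0.0589]
tool_rot: [-0.0, 1.0, 0.031, 0.001]
contact_force: [-0.2, -0.3, 1.0]
gripper_width: 0.468
```

```bash
python3 - <<'E'
from h import *
go([.578,.173,.056],.063)
b=read_camera('side')
cv2.imwrite('pics/w2.png',cv2.resize(b[160:270,260:380],None,fx=4.5,fy=4.5,interpolation=2))
E
```

```text
t 13.78 pos [0.5786 0.1735 0.0589] yaw 0.0629 tilt [ 1.1e-03  3.0e-04 -1.0e+00] F [-0.2  -0.31  1.03] T [-0.02 -0.04 -0.03] w 0.468
shift mm [-0.7  0.5  2.9] roll -0.0001 q [-0.05  0.64 -0.47  1.84  0.4   0.75 -0.67]
```

View pics/w2.png

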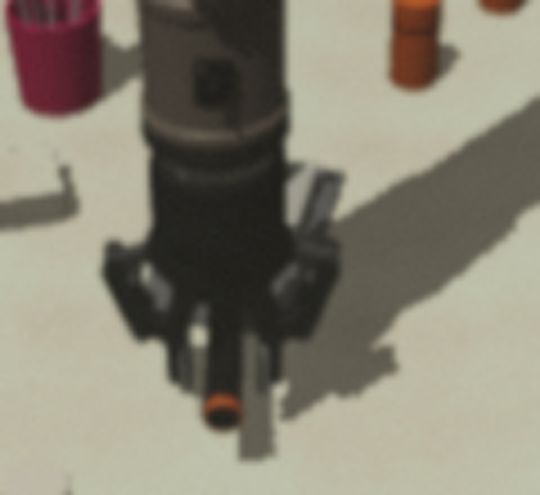

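Both fingers are beside the handle and there is no force. I'll move up to contact.

Request:
arm_command([
  [40, [3, 0, 0], 0],
  [40, [6, 0, 0], 0],
  [40, [8, 0, 0], 0],
  [40, [9, 0, 0], 0],
  [40, [9, 0, 0], 0],
])

```text
t: 14.45
eef_pos: [0.5872, 0.1739, 0.0582]
tool_rot: [0.0, 1.0, 0.031, -0.0]
contact_force: [-0.5, -0.0, -0.5]
gripper_width: 0.47
```

Request:
arm_command([
  [40, [3, 0.2, 0], 0.02],
  [40, [6, 0.5, 0], 0.04],
  [40, [9, 0.8, 0], 0.06],
  [40, [12, 1.2, 0], 0.08],
  [40, [12, 1.2, 0], 0.08],
])

```text
t: 15.08
eef_pos: [0.5958, 0.1734, 0.057]
tool_rot: [0.001, 1.0, -0.008, -0.003]
contact_force: [-7.4, -0.5, 2.1]
gripper_width: 0.47
```

```bash
cat >> h.py <<'E'
S=np.array([.587,.0236])
def wr():
    o,R,y=where(); p=o['eef_pos'][:2]-S; x=R[:2,0]; F=o['contact_force'][:2]
    print('t',round(o['t'],2),'pos',o['eef_pos'].round(4),'yaw',round(y,4),'r',round(float(p@-R[:2,1])*1000,1),'off x',round(float(p@x)*1000,1),'Fx',round(float(F@x),2),'Fy',round(float(F@R[:2,1]),2),'Fz',o['contact_force'][2].round(2),'Tz',o['torque'].round(2),'q',o['q'].round(2),'w',round(o['gripper_width'],3))
E
python3 - <<'E'
from h import *
wr()
E
```

```text
t 15.07 pos [0.5958 0.1734 0.057 ] yaw -0.0169 r 149.9 off x 6.2 Fx -7.36 Fy 0.67 Fz 2.12 Tz [-0.13  1.59  0.08] q [-0.06  0.66 -0.44  1.8   0.38  0.78 -0.72] w 0.47
```

Request:
arm_command([
  [40, [3, 0.2, 0], 0.02],
  [40, [6, 0.5, 0], 0.04],
  [40, [9, 0.8, 0], 0.06],
  [40, [12, 1.2, 0], 0.08],
  [40, [15, 1.7, 0], 0.1],
  [40, [18, 2.2, 0], 0.12],
  [40, [18, 2.2, 0], 0.12],
])

```text
t: 15.95
eef_pos: [0.6133, 0.1714, 0.057]
tool_rot: [0.001, 0.998, -0.068, -0.004]
contact_force: [-7.9, 0.3, 2.2]
gripper_width: 0.469
```

```bash
python3 - <<'E'
from h import *
wr()
b=read_camera('side')
cv2.imwrite('pics/w3.png',cv2.resize(b[160:270,240:360],None,fx=4.5,fy=4.5,interpolation=2))
E
```

```text
t 15.95 pos [0.6133 0.1714 0.057 ] yaw -0.1364 r 150.0 off x 6.0 Fx -7.83 Fy 0.79 Fz 2.18 Tz [0.05 1.82 0.03] q [-0.07  0.68 -0.41  1.76  0.36  0.79 -0.8 ] w 0.469
```

View pics/w3.png

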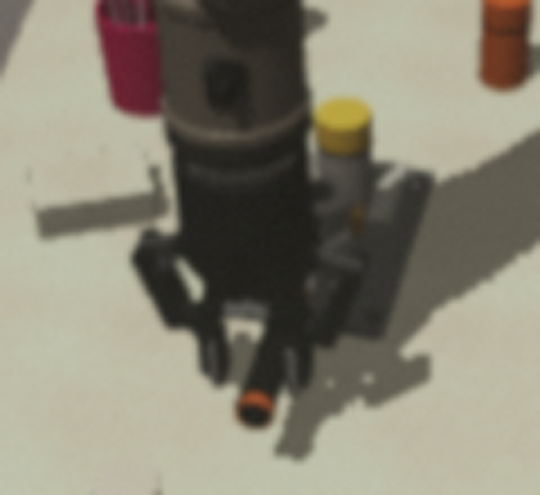

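Request:
arm_command([
  [40, [3, 0.2, 0], 0.02],
  [40, [6, 0.5, 0], 0.04],
  [40, [9, 0.8, 0], 0.06],
  [40, [12, 1.2, 0], 0.08],
  [40, [15, 1.7, 0], 0.1],
  [40, [15, 1.7, 0], 0.1],
])

```text
t: 16.75
eef_pos: [0.6276, 0.1682, 0.0569]
tool_rot: [0.001, 0.993, -0.118, -0.004]
contact_force: [-9.8, 0.9, 2.2]
gripper_width: 0.463
```

```bash
python3 -c "
from h import *
wr()"
```

```text
t 16.75 pos [0.6276 0.1682 0.0569] yaw -0.236 r 150.1 off x 5.7 Fx -9.73 Fy 1.38 Fz 2.21 Tz [0.27 1.95 0.1 ] q [-0.08  0.69 -0.39  1.72  0.34  0.8  -0.86] w 0.463
```

Request:
arm_command([
  [40, [3, 0.2, 0], 0.02],
  [40, [6, 0.5, 0], 0.04],
  [40, [9, 0.8, 0], 0.06],
  [40, [12, 1.2, 0], 0.08],
  [40, [12, 1.2, 0], 0.08],
])

```text
t: 17.38
eef_pos: [0.6387, 0.1647, 0.0568]
tool_rot: [0.001, 0.988, -0.157, -0.004]
contact_force: [-9.4, 2.3, 2.1]
gripper_width: 0.47
```

```bash
python3 -c "
from h import *
wr()"
```

```text
t 17.38 pos [0.6387 0.1647 0.0568] yaw -0.3157 r 150.2 off x 5.4 Fx -9.67 Fy 0.71 Fz 2.15 Tz [0.37 2.1  0.11] q [-0.09  0.7  -0.37  1.7   0.32  0.81 -0.92] w 0.47
```

Request:
arm_command([
  [40, [3, 0.2, 0], 0.02],
  [40, [6, 0.5, 0], 0.04],
  [40, [9, 0.8, 0], 0.06],
  [40, [9, 0.8, 0], 0.06],
])

```text
t: 17.88
eef_pos: [0.6469, 0.1615, 0.0568]
tool_rot: [0.001, 0.982, -0.187, -0.004]
contact_force: [-10.6, 1.8, 2.0]
gripper_width: 0.471
```

```bash
sed -i "s/^    print('t',round(o\['t'\],2),'pos',o\['eef_pos'\].round(4),'yaw'/    print('M',round(float(np.hypot(*o['torque'][:2])),3),&/; s/&//" h.py; sed -n '/def wr/,$p' h.py; python3 -c "
from h import *
wr()"
```

```text
def wr():
    o,R,y=where(); p=o['eef_pos'][:2]-S; x=R[:2,0]; F=o['contact_force'][:2]
    print('M',round(float(np.hypot(*o['torque'][:2])),3),    print('t',round(o['t'],2),'pos',o['eef_pos'].round(4),'yaw',round(y,4),'r',round(float(p@-R[:2,1])*1000,1),'off x',round(float(p@x)*1000,1),'Fx',round(float(F@x),2),'Fy',round(float(F@R[:2,1]),2),'Fz',o['contact_force'][2].round(2),'Tz',o['torque'].round(2),'q',o['q'].round(2),'w',round(o['gripper_width'],3))Traceback (most recent call last):
  File "<string>", line 2, in <module>
    from h import *
  File "h.py", line 25
    print('M',round(float(np.hypot(*o['torque'][:2])),3),    print('t',round(o['t'],2),'pos',o['eef_pos'].round(4),'yaw',round(y,4),'tilt',(R[:,2]).round(4),'F',o['contact_force'].round(2),'T',o['torque'].round(2),'w',round(o['gripper_width'],3))
                                                             ^^^^^^^^^^^^^^^^^^^^^^^^^^^^^^^^^^^^^^^^^^^^^^^^^^^^^^^^^^^^^^^^^^^^^^^^^^^^^^^^^^^^^^^^^^^^^^^^^^^^^^^^^^^^^^^^^^^^^^^^^^^^^^^^^^^^^^^^^^^^^^^^^^^^^^^^^^^^^^^^^^^^^^^^^^^^^^^^^^^^^^^^^
SyntaxError: invalid syntax. Perhaps you forgot a comma?
```

```bash
sed -i "s/,    print('t',/,'t',/" h.py; python3 -c "
from h import *
wr()"
```

```text
M 2.239 t 17.88 pos [0.6469 0.1615 0.0568] yaw -0.3754 r 150.3 off x 5.2 Fx -10.5 Fy 2.15 Fz 2.04 Tz [0.56 2.17 0.1 ] q [-0.09  0.71 -0.35  1.68  0.31  0.82 -0.95] w 0.471
```

Request:
arm_command([
  [40, [3, 0.2, 0], 0.02],
  [40, [6, 0.5, 0], 0.04],
  [40, [6, 0.5, 0], 0.04],
])

```text
t: 18.25
eef_pos: [0.6522, 0.1591, 0.0568]
tool_rot: [0.001, 0.979, -0.206, -0.004]
contact_force: [-10.8, 2.5, 2.1]
gripper_width: 0.469
```

```bash
python3 -c "
from h import *
wr()"
```

```text
M 2.263 t 18.25 pos [0.6522 0.1591 0.0568] yaw -0.4152 r 150.3 off x 5.0 Fx -10.91 Fy 2.1 Fz 2.08 Tz [0.54 2.2  0.08] q [-0.09  0.71 -0.34  1.67  0.3   0.82 -0.98] w 0.469
```

Request:
arm_command([
  [40, [3, 0.2, 0], 0.02],
  [40, [6, 0.5, 0], 0.04],
  [40, [6, 0.5, 0], 0.04],
])

```text
t: 18.62
eef_pos: [0.6574, 0.1565, 0.0568]
tool_rot: [0.001, 0.974, -0.226, -0.005]
contact_force: [-11.0, 3.0, 1.8]
gripper_width: 0.468
```

```bash
python3 -c "
from h import *
wr()"
```

```text
M 2.336 t 18.62 pos [0.6574 0.1565 0.0568] yaw -0.4551 r 150.3 off x 4.8 Fx -11.22 Fy 2.14 Fz 1.78 Tz [0.7  2.23 0.16] q [-0.1   0.71 -0.33  1.66  0.29  0.83 -1.01] w 0.468
```

Request:
arm_command([
  [40, [3, 0.2, 0], 0.02],
  [40, [6, 0.5, 0], 0.04],
  [40, [6, 0.5, 0], 0.04],
])

```text
t: 19.0
eef_pos: [0.6624, 0.1537, 0.0567]
tool_rot: [0.001, 0.97, -0.245, -0.005]
contact_force: [-11.9, 3.6, 1.6]
gripper_width: 0.467
```

```bash
python3 -c "
from h import *
wr()"
```

```text
M 2.396 t 19.0 pos [0.6624 0.1537 0.0567] yaw -0.4949 r 150.3 off x 4.6 Fx -12.17 Fy 2.47 Fz 1.57 Tz [0.79 2.26 0.11] q [-0.1   0.72 -0.32  1.65  0.28  0.83 -1.03] w 0.467
```

Request:
arm_command([
  [40, [3, 0.2, 0], 0.02],
  [40, [3, 0.2, 0], 0.02],
])

```text
t: 19.25
eef_pos: [0.6648, 0.1523, 0.0567]
tool_rot: [0.001, 0.967, -0.255, -0.005]
contact_force: [-11.0, 4.7, 2.6]
gripper_width: 0.471
```

```bash
python3 -c "
from h import *
wr()"
```

```text
M 2.438 t 19.25 pos [0.6648 0.1523 0.0567] yaw -0.5148 r 150.3 off x 4.4 Fx -11.86 Fy 1.28 Fz 2.64 Tz [0.81 2.3  0.12] q [-0.1   0.72 -0.32  1.64  0.28  0.83 -1.04] w 0.471
```

Request:
arm_command([
  [40, [3, 0.2, 0], 0.02],
  [40, [3, 0.2, 0], 0.02],
])

```text
t: 19.5
eef_pos: [0.6673, 0.1508, 0.0567]
tool_rot: [0.001, 0.964, -0.264, -0.005]
contact_force: [-11.1, 3.7, 1.8]
gripper_width: 0.471
```

```bash
python3 -c "
from h import *
wr()"
```

```text
M 2.475 t 19.5 pos [0.6673 0.1508 0.0567] yaw -0.5347 r 150.4 off x 4.3 Fx -11.42 Fy 2.49 Fz 1.77 Tz [0.93 2.29 0.11] q [-0.1   0.72 -0.31  1.64  0.27  0.83 -1.06] w 0.471
```

Request:
arm_command([
  [40, [3, 0.2, 0], 0.02],
  [40, [3, 0.2, 0], 0.02],
])

```text
t: 19.75
eef_pos: [0.6698, 0.1492, 0.0567]
tool_rot: [0.001, 0.962, -0.274, -0.005]
contact_force: [-10.9, 4.3, 2.0]
gripper_width: 0.469
```

```bash
python3 -c "
from h import *
wr()"
```

```text
M 2.559 t 19.75 pos [0.6698 0.1492 0.0567] yaw -0.5546 r 150.3 off x 4.2 Fx -11.56 Fy 2.1 Fz 2.04 Tz [0.91 2.39 0.09] q [-0.1   0.73 -0.31  1.63  0.27  0.84 -1.07] w 0.469
```

Request:
arm_command([
  [40, [3, 0.2, 0], 0.02],
  [40, [3, 0.2, 0], 0.02],
])

```text
t: 20.0
eef_pos: [0.6722, 0.1476, 0.0567]
tool_rot: [0.001, 0.959, -0.283, -0.005]
contact_force: [-11.2, 5.3, 2.4]
gripper_width: 0.467
```

```bash
python3 -c "
from h import *
wr()"
```

```text
M 2.589 t 20.0 pos [0.6722 0.1476 0.0567] yaw -0.5745 r 150.4 off x 4.1 Fx -12.27 Fy 1.62 Fz 2.37 Tz [1.03 2.38 0.09] q [-0.1   0.73 -0.3   1.63  0.26  0.84 -1.08] w 0.467
```

Request:
arm_command([
  [40, [3, 0.2, 0], 0.02],
  [40, [3, 0.2, 0], 0.02],
])

```text
t: 20.25
eef_pos: [0.6745, 0.146, 0.0567]
tool_rot: [0.001, 0.956, -0.293, -0.005]
contact_force: [-11.1, 4.4, 2.4]
gripper_width: 0.47
```

```bash
python3 -c "
from h import *
wr()"
```

```text
M 2.57 t 20.25 pos [0.6745 0.146  0.0567] yaw -0.5944 r 150.4 off x 4.0 Fx -11.62 Fy 2.57 Fz 2.36 Tz [0.99 2.37 0.14] q [-0.1   0.73 -0.3   1.62  0.26  0.84 -1.09] w 0.47
```

Request:
arm_command([
  [40, [3, 0.2, 0], 0.02],
  [40, [3, 0.2, 0], 0.02],
])

```text
t: 20.5
eef_pos: [0.6768, 0.1443, 0.0567]
tool_rot: [0.001, 0.953, -0.302, -0.005]
contact_force: [-11.9, 5.0, 1.2]
gripper_width: 0.467
```

```bash
python3 -c "
from h import *
wr()"
```

```text
M 2.668 t 20.5 pos [0.6768 0.1443 0.0567] yaw -0.6143 r 150.4 off x 3.9 Fx -12.57 Fy 2.75 Fz 1.18 Tz [1.09 2.43 0.14] q [-0.1   0.73 -0.29  1.62  0.25  0.84 -1.11] w 0.467
```

Request:
arm_command([
  [40, [3, 0.2, 0], 0.02],
  [40, [3, 0.2, 0], 0.02],
])

```text
t: 20.75
eef_pos: [0.6792, 0.1426, 0.0567]
tool_rot: [0.001, 0.95, -0.312, -0.005]
contact_force: [-11.6, 6.7, 1.7]
gripper_width: 0.469
```

```bash
python3 -c "
from h import *
wr()"
```

```text
M 2.653 t 20.75 pos [0.6792 0.1426 0.0567] yaw -0.6341 r 150.4 off x 3.8 Fx -13.26 Fy 1.48 Fz 1.68 Tz [1.13 2.4  0.16] q [-0.1   0.73 -0.29  1.61  0.25  0.84 -1.12] w 0.469
```

Request:
arm_command([
  [40, [3, 0.2, 0], 0.02],
  [40, [3, 0.2, 0], 0.02],
])

```text
t: 21.0
eef_pos: [0.6814, 0.1408, 0.0567]
tool_rot: [0.0, 0.947, -0.321, -0.005]
contact_force: [-12.0, 5.5, 1.4]
gripper_width: 0.472
```

```bash
python3 - <<'E'
from h import *
wr()
b=read_camera('side'); a=read_camera('top')
cv2.imwrite('pics/w4.png',np.hstack([cv2.resize(b[160:260,240:340],None,fx=4,fy=4,interpolation=2),cv2.resize(a[130:230,270:370],None,fx=4,fy=4,interpolation=2)]))
E
```

```text
M 2.686 t 21.0 pos [0.6814 0.1408 0.0567] yaw -0.6541 r 150.5 off x 3.6 Fx -12.83 Fy 2.91 Fz 1.41 Tz [1.22 2.39 0.14] q [-0.1   0.73 -0.28  1.61  0.25  0.84 -1.13] w 0.472
```

View pics/w4.png

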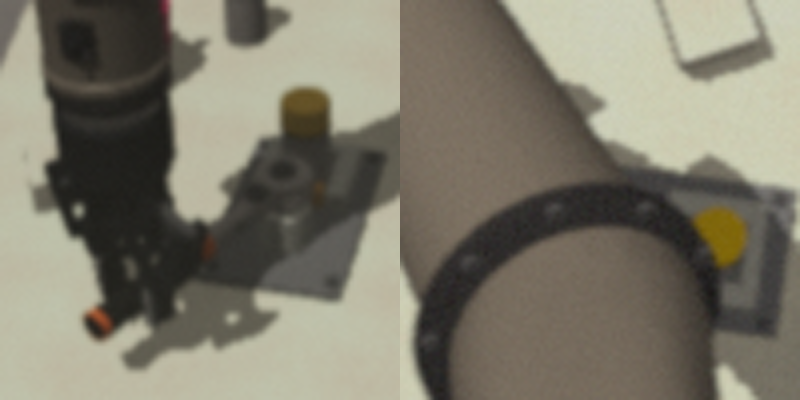

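The handle still lines up with the head, the jar is standing, and the force is still rising. I'll carry on in small steps.

Request:
arm_command([
  [40, [3, 0.2, 0], 0.02],
  [40, [3, 0.2, 0], 0.02],
])

```text
t: 21.35
eef_pos: [0.6837, 0.139, 0.0567]
tool_rot: [0.0, 0.944, -0.331, -0.005]
contact_force: [-11.6, 6.4, 2.6]
gripper_width: 0.467
```

```bash
python3 -c "
from h import *
wr()"
```

```text
M 2.753 t 21.35 pos [0.6837 0.139  0.0567] yaw -0.674 r 150.5 off x 3.5 Fx -13.1 Fy 2.23 Fz 2.61 Tz [1.27 2.44 0.21] q [-0.1   0.74 -0.28  1.6   0.24  0.85 -1.15] w 0.467
```

Request:
arm_command([
  [40, [3, 0.2, 0], 0.02],
  [40, [3, 0.2, 0], 0.02],
])

```text
t: 21.6
eef_pos: [0.6859, 0.1372, 0.0567]
tool_rot: [0.0, 0.94, -0.34, -0.005]
contact_force: [-12.1, 5.6, 1.8]
gripper_width: 0.471
```

```bash
python3 -c "
from h import *
wr()"
```

```text
M 2.689 t 21.6 pos [0.6859 0.1372 0.0567] yaw -0.6938 r 150.5 off x 3.4 Fx -12.88 Fy 3.41 Fz 1.76 Tz [1.25 2.38 0.14] q [-0.1   0.74 -0.27  1.6   0.24  0.85 -1.16] w 0.471
```

Request:
arm_command([
  [40, [3, 0.2, 0], 0.02],
  [40, [3, 0.2, 0], 0.02],
])

```text
t: 21.85
eef_pos: [0.688, 0.1352, 0.0567]
tool_rot: [0.0, 0.937, -0.349, -0.005]
contact_force: [-11.8, 6.2, 3.0]
gripper_width: 0.47
```

```bash
python3 -c "
from h import *
wr()"
```

```text
M 2.715 t 21.85 pos [0.688  0.1352 0.0567] yaw -0.7138 r 150.5 off x 3.3 Fx -12.95 Fy 3.06 Fz 3.02 Tz [1.26 2.4  0.14] q [-0.1   0.74 -0.27  1.59  0.23  0.85 -1.17] w 0.47
```

Request:
arm_command([
  [40, [3, 0.2, 0], 0.02],
  [40, [3, 0.2, 0], 0.02],
])

```text
t: 22.1
eef_pos: [0.6901, 0.1333, 0.0567]
tool_rot: [0.0, 0.933, -0.359, -0.005]
contact_force: [-12.1, 6.9, 2.5]
gripper_width: 0.467
```

```bash
python3 -c "
from h import *
wr()"
```

```text
M 2.735 t 22.1 pos [0.6901 0.1333 0.0567] yaw -0.7337 r 150.6 off x 3.1 Fx -13.6 Fy 2.94 Fz 2.54 Tz [1.37 2.37 0.13] q [-0.1   0.74 -0.26  1.59  0.23  0.85 -1.18] w 0.467
```

Request:
arm_command([
  [40, [3, 0.2, 0], 0.02],
  [40, [3, 0.2, 0], 0.02],
])

```text
t: 22.35
eef_pos: [0.6922, 0.1313, 0.0567]
tool_rot: [0.0, 0.93, -0.368, -0.005]
contact_force: [-12.2, 6.3, 1.9]
gripper_width: 0.469
```

```bash
python3 - <<'E'
from h import *
wr()
b=read_camera('side')
cv2.imwrite('pics/w5.png',cv2.resize(b[180:250,250:330],None,fx=8,fy=8,interpolation=2))
E
```

```text
M 2.82 t 22.35 pos [0.6922 0.1313 0.0567] yaw -0.7536 r 150.5 off x 3.0 Fx -13.16 Fy 3.73 Fz 1.94 Tz [1.43 2.43 0.16] q [-0.1   0.74 -0.26  1.58  0.22  0.85 -1.2 ] w 0.469
```

View pics/w5.png

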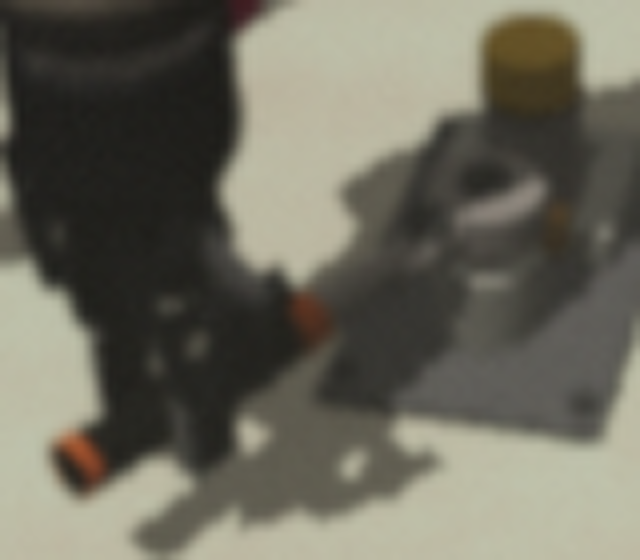

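The line through the orange bands still passes through the head centre, so it hasn't clicked yet.

Request:
arm_command([
  [40, [3, 0.2, 0], 0.02],
  [40, [3, 0.2, 0], 0.02],
])

```text
t: 22.65
eef_pos: [0.6942, 0.1293, 0.0567]
tool_rot: [0.0, 0.926, -0.377, -0.005]
contact_force: [-12.4, 6.9, 2.2]
gripper_width: 0.467
```

```bash
python3 -c "
from h import *
wr()"
```

```text
M 2.803 t 22.65 pos [0.6942 0.1293 0.0567] yaw -0.7734 r 150.6 off x 2.9 Fx -13.67 Fy 3.73 Fz 2.17 Tz [1.53 2.35 0.14] q [-0.1   0.75 -0.25  1.58  0.22  0.85 -1.21] w 0.467
```

Request:
arm_command([
  [40, [3, 0.2, 0], 0.02],
  [40, [3, 0.2, 0], 0.02],
])

```text
t: 22.9
eef_pos: [0.6963, 0.1272, 0.0567]
tool_rot: [0.0, 0.922, -0.386, -0.005]
contact_force: [-12.7, 8.1, 2.6]
gripper_width: 0.465
```

```bash
python3 -c "
from h import *
wr()"
```

```text
M 2.982 t 22.9 pos [0.6963 0.1272 0.0567] yaw -0.7934 r 150.6 off x 2.8 Fx -14.66 Fy 3.34 Fz 2.65 Tz [1.66 2.48 0.19] q [-0.1   0.75 -0.25  1.58  0.21  0.85 -1.22] w 0.465
```

Request:
arm_command([
  [40, [3, 0.2, 0], 0.02],
  [40, [3, 0.2, 0], 0.02],
])

```text
t: 23.15
eef_pos: [0.6992, 0.1245, 0.057]
tool_rot: [-0.0, 0.918, -0.396, -0.005]
contact_force: [-9.5, 6.8, 2.4]
gripper_width: 0.471
```

```bash
python3 -c "
from h import *
wr()"
```

```text
M 2.492 t 23.15 pos [0.6992 0.1245 0.057 ] yaw -0.8139 r 150.8 off x 3.7 Fx -11.49 Fy 2.2 Fz 2.45 Tz [1.45 2.03 0.1 ] q [-0.1   0.75 -0.24  1.57  0.21  0.86 -1.23] w 0.471
```

The force dropped from 14.7 to 11.5 N and the tool jumped forward, which is the click. I'll stop and check the break-over.

```bash
python3 - <<'E'
from h import *
b=read_camera('side');wr()
cv2.imwrite('pics/w6.png',cv2.resize(b[180:250,245:325],None,fx=8,fy=8,interpolation=2))
E
```

```text
M 2.55 t 23.2 pos [0.6991 0.1245 0.057 ] yaw -0.8137 r 150.8 off x 3.7 Fx -10.92 Fy 2.38 Fz 1.91 Tz [1.44 2.1  0.13] q [-0.1   0.75 -0.24  1.57  0.21  0.86 -1.23] w 0.468
```

View pics/w6.png

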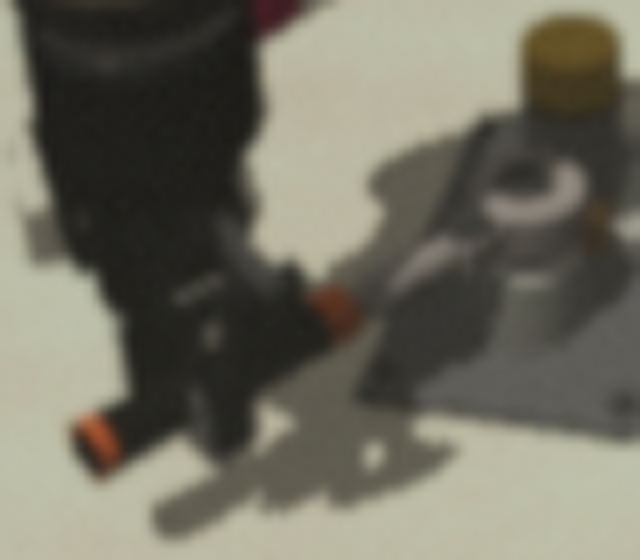

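The image can't resolve a few mm of play. From force and travel I estimate about 4–6 mm, so one more small step makes sure of 3 mm and stays far below 19 mm.

Request:
arm_command([
  [40, [2.5, 0.2, 0], 0.015],
  [40, [2.5, 0.2, 0], 0.015],
])

```text
t: 23.45
eef_pos: [0.7016, 0.122, 0.0572]
tool_rot: [-0.0, 0.915, -0.403, -0.004]
contact_force: [-7.9, 5.8, 0.9]
gripper_width: 0.469
```

```bash
python3 -c "
from h import *
wr()"
```

```text
M 2.096 t 23.45 pos [0.7016 0.122  0.0572] yaw -0.8293 r 150.9 off x 4.8 Fx -9.65 Fy 1.94 Fz 0.86 Tz [1.31 1.63 0.13] q [-0.1   0.75 -0.24  1.57  0.21  0.86 -1.24] w 0.469
```

It has definitely clicked, with the force falling to 9.6 N at about 8 mm of play. Now I'll ease back slowly so the handle can follow and straighten.

Request:
arm_command([
  [40, [-2, 0, 0], -0.015],
  [40, [-4, 0, 0], -0.03],
  [40, [-6, 0, 0], -0.045],
  [40, [-8, 0, 0], -0.06],
  [40, [-8, 0, 0], -0.06],
])

```text
t: 24.08
eef_pos: [0.6957, 0.1283, 0.0572]
tool_rot: [-0.0, 0.927, -0.375, -0.004]
contact_force: [-8.6, 5.6, 1.5]
gripper_width: 0.47
```

```bash
python3 -c "
from h import *
wr()"
```

```text
M 2.302 t 24.07 pos [0.6957 0.1283 0.0572] yaw -0.7686 r 150.8 off x 5.4 Fx -10.08 Fy 1.94 Fz 1.45 Tz [1.43 1.81 0.12] q [-0.1   0.75 -0.25  1.58  0.22  0.85 -1.2 ] w 0.47
```

Request:
arm_command([
  [40, [-1.5, 0, 0], 0],
  [40, [-3, 0, 0], 0],
  [40, [-4.5, 0, 0], 0],
  [40, [-6, 0, 0], 0],
  [40, [-6, 0, 0], 0],
])

```text
t: 24.7
eef_pos: [0.6952, 0.1285, 0.0583]
tool_rot: [-0.0, 0.926, -0.376, -0.0]
contact_force: [-2.8, 2.7, 0.2]
gripper_width: 0.472
```

```bash
python3 -c "
from h import *
wr()"
```

```text
M 0.953 t 24.7 pos [0.6952 0.1285 0.0583] yaw -0.7718 r 150.6 off x 4.4 Fx -3.92 Fy 0.03 Fz 0.2 Tz [0.73 0.61 0.03] q [-0.1   0.74 -0.25  1.58  0.22  0.85 -1.21] w 0.472
```

Request:
arm_command([
  [40, [-1.5, 0, 0], 0],
  [40, [-3, 0, 0], 0],
  [40, [-4.5, 0, 0], 0],
  [40, [-6, 0, 0], 0],
  [40, [-6, 0, 0], 0],
])

```text
t: 25.32
eef_pos: [0.6912, 0.132, 0.0584]
tool_rot: [0.0, 0.926, -0.376, 0.0]
contact_force: [-0.5, -1.1, 0.1]
gripper_width: 0.47
```

```bash
python3 - <<'E'
from h import *
wr()
b=read_camera('side')
cv2.imwrite('pics/w7.png',cv2.resize(b[180:250,245:325],None,fx=8,fy=8,interpolation=2))
E
```

```text
M 0.047 t 25.32 pos [0.6912 0.132  0.0584] yaw -0.772 r 150.3 off x -0.9 Fx 0.41 Fy 1.2 Fz 0.12 Tz [-0.05 -0.    0.07] q [-0.11  0.74 -0.25  1.59  0.22  0.84 -1.22] w 0.47
```

View pics/w7.png

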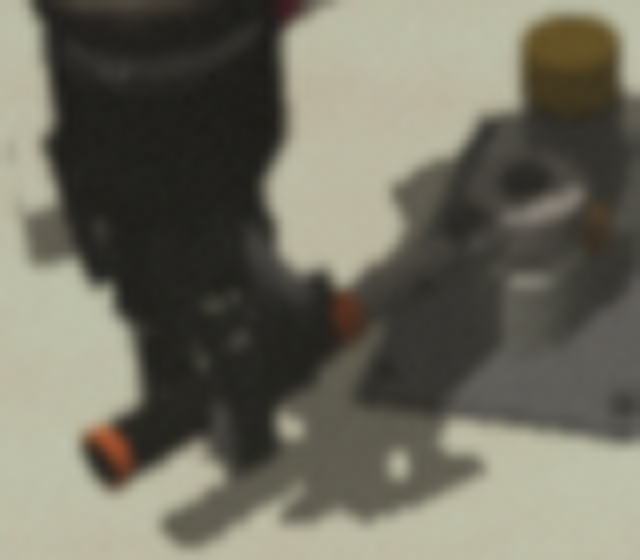

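The contact is free (moment about 0) and the handle has come back straight. I'll centre, open a bit and lift straight up.

Request:
arm_command([
  [44, [-2, 0, 0], 0],
  [50, [-4, 0, 0], 0],
  [56, [-4, 0, 0], 0],
  [56, [-4, 0, -10], 0],
  [56, [-4, 0, -30], 0],
  [56, [-4, 0, -70], 0],
  [56, [-4, 0, -115], 0],
  [56, [-4, 0, -150], 0],
])

```text
t: 26.38
eef_pos: [0.689, 0.1351, 0.2125]
tool_rot: [-0.001, 0.926, -0.377, 0.001]
contact_force: [0.3, 0.3, -0.2]
gripper_width: 0.655
```

```bash
python3 - <<'E'
from h import *
go([.52,.3,.26])
E
```

```text
M 0.039 t 26.38 pos [0.689  0.1351 0.2125] yaw -0.7721 tilt [ 0.0035  0.001  -1.    ] F [ 0.33  0.25 -0.21] T [-0.04 -0.01 -0.02] w 0.655
shift mm [-236.1   -0.4  -48. ] roll None q [-0.09  0.57 -0.28  1.5   0.17  1.09 -1.18]
```

Request:
arm_command([
  [56, [-30, 0, -20], 0],
  [56, [-75, 0, -48], 0],
  [56, [-120, 0, -48], 0],
  [56, [-165, 0, -48], 0],
  [56, [-205, 0, -48], 0],
  [56, [-225, 0, -48], 0],
  [56, [-225, 0, -48], 0],
])

```text
t: 27.25
eef_pos: [0.5267, 0.2927, 0.2574]
tool_rot: [-0.001, 0.927, -0.375, 0.0]
contact_force: [-0.0, -0.3, 0.3]
gripper_width: 0.659
```

```bash
python3 - <<'E'
from h import *
go([.52,.3,.26])
a=read_camera('top');b=read_camera('side')
cv2.imwrite('pics/top9.png',a);cv2.imwrite('pics/side9.png',b)
cv2.imwrite('pics/clamp9.png',cv2.resize(a[130:220,250:380],None,fx=6,fy=6,interpolation=2))
E
```

```text
M 0.037 t 27.25 pos [0.5267 0.2927 0.2574] yaw -0.7699 tilt [ 1.2e-03  7.0e-04 -1.0e+00] F [-0.04 -0.26  0.29] T [ 0.01 -0.04 -0.04] w 0.659
shift mm [-9.9 -0.6 -2.6] roll None q [-0.33  0.37 -0.36  1.71  0.15  1.09 -1.51]
```

View pics/clamp9.png

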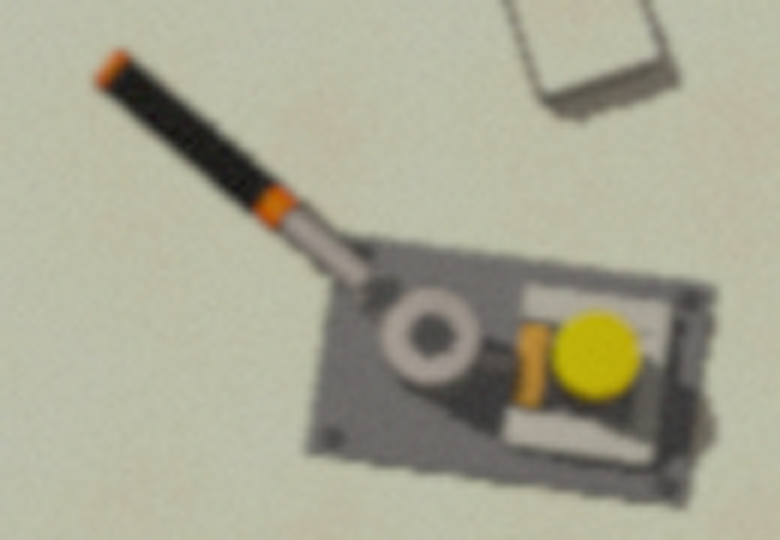

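View pics/side9.png

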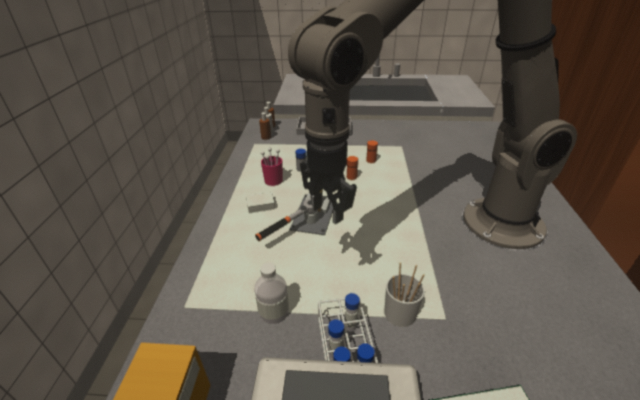

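```bash
python3 - <<'E'
from h import *
Q=lambda x,y,z:onz('top',250+x/6-.42,130+y/6-.42,z)
r=Q(431,336,.073)[:2]; h1=Q(276,206,.062)[:2];h2=Q(113,70,.062)[:2]
a=lambda d:np.arctan2(d[1],d[0])
print('yaws h1h2',a(h2-h1),'ring-h1',a(h1-r),'ring-h2',a(h2-r)); yb=1.405; yu=np.array([np.cos(yb),np.sin(yb)]);p=np.array([.575,-.05])
j=[Q(*q,.026)[:2] for q in((549,328),(538,408))];print('jaw',[float((q-p)@yu) for q in j])
a_=cv2.imread('pics/top9.png');h=cv2.cvtColor(a_,cv2.COLOR_BGR2HSV);m=cv2.inRange(h,(22,120,50),(35,255,255));m[:, :341]=0
ys,xs=np.nonzero(m);print(xs.min(),xs.max(),ys.min(),ys.max(),onz('top',xs.mean(),ys.mean(),.088))
for n,lo,hi,x0,x1 in(('r',(0,120,60),(4,255,255),460,490),('b',(100,120,40),(125,255,255),420,445)):
    m=cv2.inRange(h,lo,hi);ys,xs=np.nonzero(m[150:215,x0:x1]);print(n,xs.mean()+x0,ys.mean()+150)
E
```

```text
yaws h1h2 0.8467103618284011 ring-h1 0.8312539206903384 ring-h2 0.8391936212208212
jaw [0.021560633166843365, 0.021409272144982876]
341 356 182 196 [ 0.57288166 -0.04937675  0.088     ]
r 473.8315789473684 202.53684210526316
b 432.3558282208589 161.34969325153375
```

The handle is straight within about 1 mm, the jar is home, the red and blue jars haven't moved, and the robot is clear. I'll hand in.

```bash
python3 -c "
from h import *
print(bot.hand_in())"
```

```text
the job is handed in; nothing more can be done
None
```

The yellow-lidded jar is home in the pocket and let go, and the wrench was turned until it clicked, then released. I handed the job in at about 27 s of the 72 s; hand-in gives no verdict.

- **Jar:** it went in with no side force I could detect and was set on the floor with about 7 N. In the final top view its lid centre lies about 2 mm from the measured pocket centre, which is within the camera error.
- **Wrench:** I pushed the handle with one finger of an open gripper, about 0.8 rad clockwise. The force rose from about 7 to 14.7 N, then fell to 11.5 N and, one small step later, to 9.6 N. I stopped there, at an estimated 8 mm of play, and backed off to zero force without pulling the handle backward.
- **Last checks:** the handle is straight within about 1 mm at the grip. The red and blue jars are where they were, and I saw no sign that the other items had moved. The robot touches nothing.
- **Weaker checks:**
  - **Jaw:** its distance from the pocket's centre measured about 21.5 mm, against a limit of 21.8 mm. Pixel error is over 1 mm and the start reading of 22.0–22.7 mm doesn't fit the roughly 3 mm it must have travelled, so I judge the screw tight from the click and the turn.
  - **Click:** the camera could not resolve the few millimetres of break-over, so the click itself rests on force and travel.

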